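# Hang the painted fish on the drying rail

### The arm

A 6-joint arm with a two-finger parallel gripper is mounted at the origin on the work surface. World frame = base frame: x ahead of the robot, y to its left, z up, the work surface at z = 0. Lengths are in m, angles in rad, forces in N, time in s.
With the tool pointing down it reaches from about 0.225 to 0.875 m from the base axis. Payload 3.4 kg.
Tool frame: the origin (TCP) lies on the centre line of the jaws, within the pads' length; the fingertips stand 19 mm ahead of it and the grasp point (between the pads) is the TCP; z points along the fingers, y is the line along which they close (so a half turn about z gives the same grasp; the last joint's range is limited). The gripper opens to 85 mm and grips with 20 to 120 N. Pads are 22 mm wide; open, the fingers measure 114 mm over their backs; the gripper's body (76 mm by 85 mm) begins 54 mm behind the grasp point. The pads swing forward as they close: fully open they stand 13 mm farther back than shut.
Start: joints at [-1.357, 0.276, 1.505, -0, 1.361, -0.121], TCP at [0.189, -0.543, 0.25] pointing down, gripper open.
Joint ranges: [-2.89, 2.89], [-0.75, 2.08], [0.22, 2.7], [-1.18, 4.32], [0.11, 2.71], [-2.7, 2.7]. Speed limits (rad/s): [2.57, 2.57, 3.14, 3.14, 3.14, 3.14].

### API

Orientations are given as a rotation vector (axis times angle).
In Python, from rig import env gives the robot as it stands.
- The arm moves only by the tool carry_out, never from a script. Its argument "deltas" is a list of rows, each a list of 2 entries, a list of its own where there are three numbers: the shift along the tool's x, y, z in m, then the turn about the tool's z in rad. A call has 1 to 20 rows; each row is the pose to reach, as a shift and turn from the pose commanded when the call began, along the tool's axes at that moment; what a row does not reach only later rows make up. A row lasts 1/12 s, in which the tool goes at most 41.7 mm and 7.16 degrees, less where a joint would pass 70% of its speed; a pose out of reach is approached as far as the arm can. A call with a gripper value outside its range is refused whole. "hand" is the opening in per cent of the stroke, from 0 (shut) to 100 (fully open), set as the call begins (left out, the last holds). The fingers move at their own pace and stop on an object; "squeeze" is the grip in N (left out, the last holds). Time passes only in rows, so rows that repeat a pose let the fingers close. It gives the time, the measured TCP pose, the force, the opening and the grip force at its end, in the units of the state.
- env.sense(): the state, without advancing time (a new reading comes with each control period).
- env.capture(name): name is "side" or "top"; returns a dict with "img" (480x640x3 uint8, red, green, blue), "fx", "fy", "cx", "cy" (pixels), "R" (3x3) and "t" (3): a world point X has camera coordinates R X + t. Camera axes: x right, y down, z forward; pixel columns grow to the right and rows downward; lengths in m; the calibration is good to about 2 mm. A picture is of the moment at which its call begins. There is no depth.
- env.finish_job(): hands the job in; it is judged then, once.
The state is a dict: "time": time; "joint_positions": joint angles; "joint_velocities": joint speeds; "joint_efforts": joint torques, N m; "eef_pos": TCP position; "tcp_rot": TCP orientation; "wrist_force": force on the tool from outside, world axes, zero at the start; "wrist_torque": the same for the moment, N m; "opening": finger opening in m; "grip_force": force on a finger pad.
Only numpy, scipy, OpenCV 4.12 (cv2) and the standard library are available. Lean on these libraries where they do the work, as an engineer would, in place of code of your own. Each camera call takes 0.05 s, during which the arm holds its last target. There are 200 camera calls.

### The job

Hang every painted fish in the crate on the drying rail: hook each one on at the rail's open end and slide it along under the keeper bar until its hook is centred on the tape mark of its own colour, then leave all of them hanging freely and still. The fish cannot pass one another on the rail, so mind the order; leave the white blanks in the crate and the tin, jar and bird where they are.

Things in the scene. Friction and masses are not known exactly. Their poses are not given: they have to be found in the camera images.
- fish_red: Carved wooden fish painted red, about 0.16 kg, 114 long (its x, nose +x), 44 wide (y), body 45 high, standing on its flat belly. Origin: centre of the belly's underside, z up. A rigid steel hanger rises from its back: flat stem 8 (x) by 12 (y) at x = -22, y = 0, up to the grip tab; hook wire in front of the stem. None if absent today.
- fish_red_hook (a point): Underside of the hook's peak, 112 above the belly at x = 0, y = 0 in the fish's frame (same axes); rests on the rail's top when hung. The wire, 6 thick, runs from the stem forward over this peak (an inverted V) and down to a blunt tip at x = 16, lower end z = 90. Rail enters from the nose side between tip and fish back (45 high); 31 wide inside the hook. None if absent.
- fish_red_tab (a point): Centre of the red grip tab on top of the stem, at x = -22, y = 0, z = 154 in the fish's frame (same axes). The tab is 10 thick (x), 24 wide (y), from z = 128 to 180. Pinch it across the 10 mm with fingertips no lower than z = 140 in the fish's frame, so that they clear the keeper bar. None if absent.
- fish_yellow: Carved wooden fish painted yellow, about 0.16 kg, 114 long (its x, nose +x), 44 wide (y), body 45 high, standing on its flat belly. Origin: centre of the belly's underside, z up. A rigid steel hanger rises from its back: flat stem 8 (x) by 12 (y) at x = -22, y = 0, up to the grip tab; hook wire in front of the stem. None if absent today.
- fish_yellow_hook (a point): Underside of the hook's peak, 112 above the belly at x = 0, y = 0 in the fish's frame (same axes); rests on the rail's top when hung. The wire, 6 thick, runs from the stem forward over this peak (an inverted V) and down to a blunt tip at x = 16, lower end z = 90. Rail enters from the nose side between tip and fish back (45 high); 31 wide inside the hook. None if absent.
- fish_yellow_tab (a point): Centre of the yellow grip tab on top of the stem, at x = -22, y = 0, z = 154 in the fish's frame (same axes). The tab is 10 thick (x), 24 wide (y), from z = 128 to 180. Pinch it across the 10 mm with fingertips no lower than z = 140 in the fish's frame, so that they clear the keeper bar. None if absent.
- fish_blue: Carved wooden fish painted blue, about 0.16 kg, 114 long (its x, nose +x), 44 wide (y), body 45 high, standing on its flat belly. Origin: centre of the belly's underside, z up. A rigid steel hanger rises from its back: flat stem 8 (x) by 12 (y) at x = -22, y = 0, up to the grip tab; hook wire in front of the stem. None if absent today.
- fish_blue_hook (a point): Underside of the hook's peak, 112 above the belly at x = 0, y = 0 in the fish's frame (same axes); rests on the rail's top when hung. The wire, 6 thick, runs from the stem forward over this peak (an inverted V) and down to a blunt tip at x = 16, lower end z = 90. Rail enters from the nose side between tip and fish back (45 high); 31 wide inside the hook. None if absent.
- fish_blue_tab (a point): Centre of the blue grip tab on top of the stem, at x = -22, y = 0, z = 154 in the fish's frame (same axes). The tab is 10 thick (x), 24 wide (y), from z = 128 to 180. Pinch it across the 10 mm with fingertips no lower than z = 140 in the fish's frame, so that they clear the keeper bar. None if absent.
- fish_green: Carved wooden fish painted green, about 0.16 kg, 114 long (its x, nose +x), 44 wide (y), body 45 high, standing on its flat belly. Origin: centre of the belly's underside, z up. A rigid steel hanger rises from its back: flat stem 8 (x) by 12 (y) at x = -22, y = 0, up to the grip tab; hook wire in front of the stem. None if absent today.
- fish_green_hook (a point): Underside of the hook's peak, 112 above the belly at x = 0, y = 0 in the fish's frame (same axes); rests on the rail's top when hung. The wire, 6 thick, runs from the stem forward over this peak (an inverted V) and down to a blunt tip at x = 16, lower end z = 90. Rail enters from the nose side between tip and fish back (45 high); 31 wide inside the hook. None if absent.
- fish_green_tab (a point): Centre of the green grip tab on top of the stem, at x = -22, y = 0, z = 154 in the fish's frame (same axes). The tab is 10 thick (x), 24 wide (y), from z = 128 to 180. Pinch it across the 10 mm with fingertips no lower than z = 140 in the fish's frame, so that they clear the keeper bar. None if absent.
- mark_red: Red mark: tape band 16 wide on the keeper bar, and a strip across the base board. Origin: on the rail's axis below the band's centre, axes as the stand. The fixed keeper bar, diameter 8, parallel above the rail, spans stand y = -100 to 205, underside 192, top 200 above the table: no hook can go on or off under it, but the 6 mm hook wire slides between rail and keeper with 10 to spare.
- mark_yellow: Yellow mark: tape band 16 wide on the keeper bar, and a strip across the base board. Origin: on the rail's axis below the band's centre, axes as the stand. The fixed keeper bar, diameter 8, parallel above the rail, spans stand y = -100 to 205, underside 192, top 200 above the table: no hook can go on or off under it, but the 6 mm hook wire slides between rail and keeper with 10 to spare.
- mark_blue: Blue mark: tape band 16 wide on the keeper bar, and a strip across the base board. Origin: on the rail's axis below the band's centre, axes as the stand. The fixed keeper bar, diameter 8, parallel above the rail, spans stand y = -100 to 205, underside 192, top 200 above the table: no hook can go on or off under it, but the 6 mm hook wire slides between rail and keeper with 10 to spare.
- mark_green: Green mark: tape band 16 wide on the keeper bar, and a strip across the base board. Origin: on the rail's axis below the band's centre, axes as the stand. The fixed keeper bar, diameter 8, parallel above the rail, spans stand y = -100 to 205, underside 192, top 200 above the table: no hook can go on or off under it, but the 6 mm hook wire slides between rail and keeper with 10 to spare.
- rail_stand: Fixed drying stand: dark wooden base board 180 (x) by 450 (y) by 15, origin at the centre of its underside, z up. A round steel rail, diameter 12, runs along y at x = 0, axis 170 and top 176 above the table, between 16 thick posts at y = -205 and 205. Marks at y = -50, 20, 90, 160, colours in any order. Hung fish: nose about +x, belly 64 above the table.
- loading_point (a point): Middle of the rail's open end, on the rail's axis at stand y = -150 (open from -197 to -100), axes as the stand. Hook a fish on here: bring it in from the stand's -x side, nose first, body under the rail and hook tip over it, lower it onto the rail, then slide towards +y.
- crate: Fixed clear plastic crate, outside 270 (x) by 240 (y) by 45 high, walls and floor 6, origin at the centre of its underside. Fish and blanks stand in it, noses roughly to its +x.
- blank_1: White unpainted fish blank without hanger, 114 by 44 by 45, standing in the crate, origin at the centre of its underside. To be left there.
- blank_2: White unpainted fish blank without hanger, 114 by 44 by 45, standing in the crate, origin at the centre of its underside. To be left there.
- primer_tin: White and blue primer tin, 105 in diameter, 125 high, origin at the centre of its underside. Leave alone.
- brush_jar: Glass jar with a brush, 72 in diameter, 100 high (brush to 150), origin at the centre of its underside. Leave alone.
- bird: Teal carved bird, 157 long (x), 38 wide and high, lying on the table, origin at the centre of its underside. Leave alone.

How it is judged:
At the end, for the whole second after the job is handed in: Every fish that is present hangs on the rail with its hook within 15 mm of the mark of its own colour along the rail, upright within 17 degrees and at rest; both white blanks are still in the crate (y of fish_red_hook in the frame of mark_red between -0.015 and 0.015 m and x of fish_red_hook in the frame of mark_red between -0.015 and 0.015 m and z of fish_red_hook in the frame of mark_red between -0.002 and 0.014 m and angle between each of fish_red, fish_yellow, fish_blue, fish_green's own z axis and vertical below 0.3 rad and linear speed of each of fish_red, fish_yellow, fish_blue, fish_green below 0.05 m/s and y of fish_yellow_hook in the frame of mark_yellow between -0.015 and 0.015 m and x of fish_yellow_hook in the frame of mark_yellow between -0.015 and 0.015 m and z of fish_yellow_hook in the frame of mark_yellow between -0.002 and 0.014 m and y of fish_blue_hook in the frame of mark_blue between -0.015 and 0.015 m and x of fish_blue_hook in the frame of mark_blue between -0.015 and 0.015 m and z of fish_blue_hook in the frame of mark_blue between -0.002 and 0.014 m and y of fish_green_hook in the frame of mark_green between -0.015 and 0.015 m and x of fish_green_hook in the frame of mark_green between -0.015 and 0.015 m and z of fish_green_hook in the frame of mark_green between -0.002 and 0.014 m and x of blank_1 in the frame of crate between -0.135 and 0.135 m and y of blank_1 in the frame of crate between -0.12 and 0.12 m and z of each of blank_1, blank_2 in the frame of crate below 0.06 m and x of blank_2 in the frame of crate between -0.135 and 0.135 m and y of blank_2 in the frame of crate between -0.12 and 0.12 m); the robot touches nothing.
It fails at once if the primer tin is pushed more than 4 cm or tipped over (distance of primer_tin from where it was at the start of the episode above 0.04 m or angle between primer_tin's own z axis and vertical above 0.5 rad).
It fails at once if the brush jar is pushed more than 4 cm or tipped over (distance of brush_jar from where it was at the start of the episode above 0.04 m or angle between brush_jar's own z axis and vertical above 0.5 rad).
It fails at once if the bird is pushed more than 4 cm or tipped over (distance of bird from where it was at the start of the episode above 0.04 m or angle between bird's own z axis and vertical above 0.5 rad).
It fails at once if a white blank is taken out of the crate (z of any of blank_1, blank_2 in the frame of crate above 0.12 m).
Of fish_red, fish_yellow, fish_blue, fish_green only 3 to 4 are there at a start; the rules pass over those that are not, and their reading is None.
At some moment in a run one of fish_red, fish_yellow, fish_blue, fish_green may be knocked a few centimetres aside while the robot is not near it.
It also fails if it takes over 210 s, if anything falls off the work surface, if the arm or the gripper's body presses on something with over 40 N, if the wrist force passes 120 N, or if a joint passes its speed limit or range.

## Working session

There is one attempt and no reset: what is moved stays moved. The work goes in short steps, Python scripts to look and compute and a tool call to move; the robot and the scene stay as the last step left them, time stands still between calls to the robot, and variables do not carry over. Pictures are saved under pics/ and viewed, at most 14 in all, crops included, and the job is handed in when it is done.

Besides the shell and the picture viewer there is one more tool, called after ">>>" as a command line: name --argument value ..., lists and objects as JSON in quotes. carry_out: Moves the arm, as the interface text tells. Its arguments: {"type":"object","properties":{"deltas":{"type":"array"},"hand":{"type":"number"},"squeeze":{"type":"number"}},"required":["deltas"]}

```bash
mkdir -p pics; ls; python3 - <<'E'
from rig import env
import cv2,numpy as np
np.set_printoptions(precision=4,suppress=True)
for n in("top","side"):
    c=env.capture(n); cv2.imwrite(f"pics/{n}0.png",c["img"][...,::-1]); print(n,c["fx"],c["cx"],c["cy"],c["R"],c["t"],-np.array(c["R"]).T@c["t"])
print(env.sense())
E
```

```text
pics
top 462.9203800036458 329.1748118136532 243.36866558214157 [[-0.0126 -0.9998 -0.0171]
 [-0.9968  0.0139 -0.0787]
 [ 0.0789  0.016  -0.9968]] [0.1189 0.5444 1.0755] [0.4593 0.0941 1.1168]
side 434.31726650348025 312.4348816657526 242.4114976519136 [[-0.9259 -0.3775 -0.0136]
 [-0.2052  0.5327 -0.821 ]
 [ 0.3172 -0.7574 -0.5707]] [0.5207 0.168  0.9186] [0.2252 0.8028 0.6693]
{'time': 0.1, 'joint_positions': array([-1.357 ,  0.2765,  1.506 ,  0.    ,  1.3607, -0.121 ]), 'joint_velocities': array([ 0.0004, -0.0022, -0.0021, -0.0007,  0.002 ,  0.0029]), 'joint_efforts': array([  0.0024, -41.7699, -24.6404,  -0.0002,   0.0057,   0.    ]), 'eef_pos': array([ 0.1888, -0.5426,  0.2495]), 'tcp_rot': array([-3.096 , -0.5232,  0.0001]), 'wrist_force': array([-0.2062,  0.0552, -1.3899]), 'wrist_torque': array([ 0.0552, -0.005 , -0.0112]), 'grip_force': 0.0, 'opening': 0.08520287927024643}
```

View pics/top0.png

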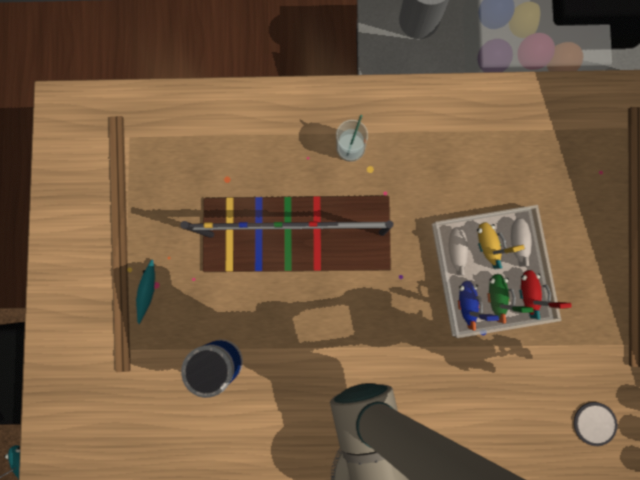

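View pics/side0.png

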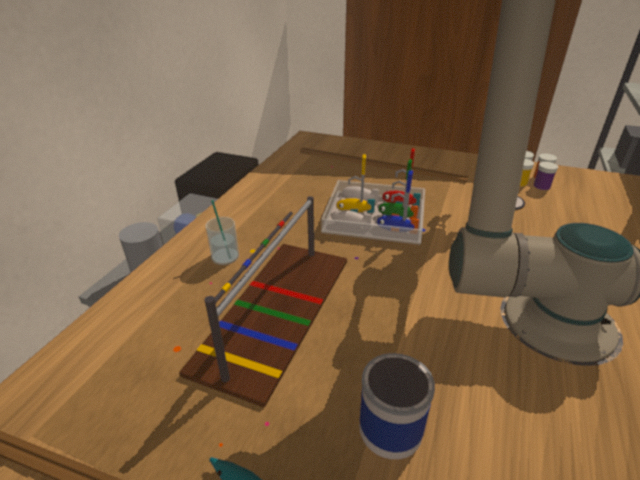

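The top view shows all four fish in the crate: yellow (490,243), blue (469,303), green (499,297) and red (532,293). The marks run yellow, blue, green, red from column 229 to 317, so the far (+y) end is yellow. The open end is near column 389. Loading order is therefore yellow, blue, green, red.

```bash
cat > h.py <<'E'
import cv2,numpy as np
from rig import env
np.set_printoptions(precision=4,suppress=True)
def cam(n):
    c=env.capture(n); c["hsv"]=cv2.cvtColor(c["img"],cv2.COLOR_RGB2HSV); return c
def ray(c,p):
    R=np.array(c["R"]);d=R.T@np.array([(p[0]-c["cx"])/c["fx"],(p[1]-c["cy"])/c["fy"],1.]); return -R.T@np.array(c["t"]),d
def onz(c,p,z):
    o,d=ray(c,p); return o+d*(z-o[2])/d[2]
def proj(c,X):
    q=np.array(c["R"])@np.array(X)+c["t"]; return np.array([c["fx"]*q[0]/q[2]+c["cx"],c["fy"]*q[1]/q[2]+c["cy"]])
def tri(c1,p1,c2,p2):
    A=[];b=[]
    for c,p in((c1,p1),(c2,p2)):
        o,d=ray(c,p);d/=np.linalg.norm(d);M=np.eye(3)-np.outer(d,d);A.append(M);b.append(M@o)
    return np.linalg.lstsq(np.vstack(A),np.hstack(b),rcond=None)[0]
H={"red":[(0,5),(174,180)],"yellow":[(20,32)],"blue":[(108,128)],"green":[(50,75)]}
def mask(c,k,box=None,s=140,v=40):
    m=np.zeros((480,640),np.uint8)
    for a,b in H[k]: m|=cv2.inRange(c["hsv"],(a,s,v),(b,255,255))
    if box:
        x0,y0,x1,y1=box; n=np.zeros_like(m); n[y0:y1,x0:x1]=m[y0:y1,x0:x1]; m=n
    return m
def blobs(m,amin=12):
    n,l,st,ce=cv2.connectedComponentsWithStats(m)
    return [(tuple(st[i]),ce[i],l==i) for i in range(1,n) if st[i][4]>=amin]
E
python3 - <<'E'
from h import *
t=cam("top");s=cam("side")
for k in H:
    print(k)
    for b in blobs(mask(t,k,(200,190,390,275),100)): print(" T mark",b[0],b[1],onz(t,b[1],.015))
    for b in blobs(mask(t,k,(430,200,580,340))): print(" T fish",b[0],b[1])
    for b in blobs(mask(s,k,(320,140,440,240))): print(" S fish",b[0],b[1])
a=cv2.resize(t["img"][195:345,425:580],None,fx=5,fy=5,interpolation=cv2.INTER_CUBIC)[:600]
b=cv2.resize(s["img"][140:245,315:440],None,fx=5,fy=5,interpolation=cv2.INTER_CUBIC)
cv2.imwrite("pics/tc.png",cv2.resize(t["img"][195:345,425:580],(620,600),interpolation=cv2.INTER_CUBIC)[...,::-1]);cv2.imwrite("pics/sc.png",b[...,::-1])
E
```

```text
red
 T mark (np.int32(383), np.int32(191), np.int32(5), np.int32(5), np.int32(16)) [384.6875 193.0625] [ 0.6659 -0.0232  0.015 ]
 T mark (np.int32(308), np.int32(196), np.int32(13), np.int32(31), np.int32(257)) [315.751  211.7938] [0.623  0.1431 0.015 ]
 T mark (np.int32(313), np.int32(228), np.int32(9), np.int32(43), np.int32(344)) [316.5727 249.0291] [0.5334 0.142  0.015 ]
 T fish (np.int32(521), np.int32(271), np.int32(21), np.int32(39), np.int32(559)) [531.3095 290.0197]
 T fish (np.int32(549), np.int32(303), np.int32(22), np.int32(5), np.int32(97)) [560.2165 304.7526]
 S fish (np.int32(411), np.int32(149), np.int32(4), np.int32(9), np.int32(26)) [412.0769 152.8846]
 S fish (np.int32(383), np.int32(190), np.int32(22), np.int32(12), np.int32(103)) [391.3981 194.1359]
 S fish (np.int32(409), np.int32(194), np.int32(7), np.int32(10), np.int32(53)) [411.4528 199.0755]
 S fish (np.int32(393), np.int32(196), np.int32(11), np.int32(6), np.int32(43)) [397.814  198.3721]
yellow
 T mark (np.int32(226), np.int32(198), np.int32(7), np.int32(26), np.int32(176)) [229.0682 210.4261] [0.6295 0.3
[... 1612 characters left out ...]
t32(8), np.int32(5), np.int32(35)) [277.7429 223.9429] [0.595  0.2347 0.015 ]
 T mark (np.int32(285), np.int32(229), np.int32(6), np.int32(41), np.int32(244)) [287.5    249.1639] [0.534  0.2115 0.015 ]
 T fish (np.int32(495), np.int32(275), np.int32(13), np.int32(29), np.int32(193)) [501.5855 288.7461]
 T fish (np.int32(515), np.int32(307), np.int32(17), np.int32(5), np.int32(59)) [524.0847 309.    ]
 S fish (np.int32(408), np.int32(160), np.int32(3), np.int32(10), np.int32(20)) [409.05 164.45]
 S fish (np.int32(383), np.int32(203), np.int32(20), np.int32(12), np.int32(166)) [393.3554 207.9036]
 S fish (np.int32(408), np.int32(208), np.int32(4), np.int32(8), np.int32(21)) [409.0476 212.0476]
```

View pics/tc.png

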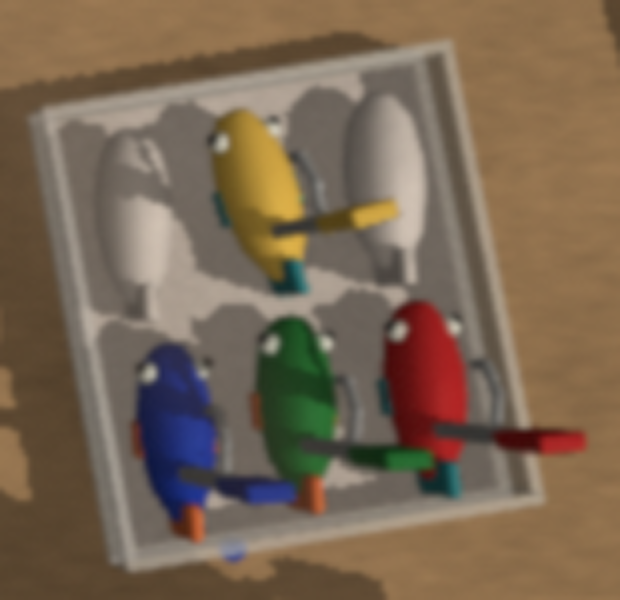

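View pics/sc.png

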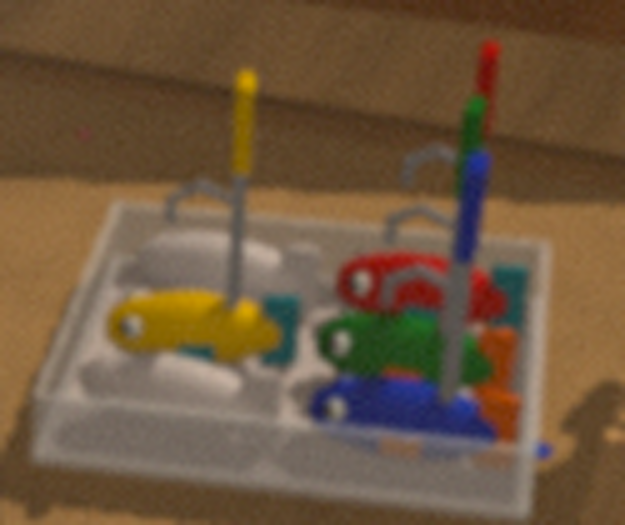

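The crops show each tab displaced to the right by its height. Noses point up and tilt left, with yaw about 15° for yellow and about 7° for the rest. In the side view the three near tabs overlap, while yellow's is clear at (363,163).

```bash
cat > look.py <<'E'
from h import *
import sys
t=cam("top");s=cam("side")
TB=(430,190,600,345)
for k in sys.argv[1:]:
    bl=sorted(blobs(mask(t,k,TB),20),key=lambda b:-b[0][4])
    body,tab=bl[0],bl[1]
    st=tab[0]; xs=np.nonzero(tab[2]); far=np.array([xs[1].max()+.5, xs[0][xs[1]>=xs[1].max()-4].mean()])
    (cx,cy),(vx,vy)=tab[1],(0,0)
    pc=tab[1]; T=onz(t,pc,.162)   # centre of visible tab side
    ys,xx=np.nonzero(body[2]); P=np.array([onz(t,(u,v),.04)[:2] for u,v in zip(xx,ys)])
    w,V=np.linalg.eigh(np.cov(P.T)); d=V[:,1]*np.sign(V[0,1])
    print(k,"tab@.162",T[:2],"end@.186",onz(t,far,.186)[:2],"body",P.mean(0),"yaw",np.degrees(np.arctan2(d[1],d[0])))
    sb=[b for b in blobs(mask(s,k,(320,130,440,200)),12)]
    for b in sb: print("   side",b[1],b[0][:4],"tri",tri(t,pc,s,b[1]))
E
python3 look.py yellow blue green red; python3 - <<'E'
from h import *
t=cam("top");s=cam("side")
for p in((207.9,225),(242.5,224.1),(277.7,223.9)): print(onz(t,p,.199))
for k in H:
    for b in blobs(mask(s,k,(190,200,320,300),120),8): print(k,b[0],b[1])
for k in ("blue","yellow"): 
    for b in blobs(mask(t,k,(200,215,320,235),100),8): print(k,b[0],b[1])
E
```

```text
yellow tab@.162 [ 0.5185 -0.2701] end@.186 [ 0.5194 -0.2798] body [ 0.5412 -0.2604] yaw 11.650744299057465
   side [363.3494 163.6386] (np.int32(361), np.int32(154), np.int32(6), np.int32(21)) tri [ 0.5185 -0.2693  0.164 ]
   side [351.2 198.6] (np.int32(344), np.int32(198), np.int32(15), np.int32(2)) tri [ 0.5441 -0.3155  0.0265]
blue tab@.162 [ 0.3792 -0.2189] end@.186 [ 0.3811 -0.2224] body [ 0.3997 -0.2068] yaw 1.6677383776574912
   side [408.8654 179.1731] (np.int32(407), np.int32(171), np.int32(5), np.int32(20)) tri [ 0.3809 -0.2175  0.1653]
green tab@.162 [ 0.3956 -0.2849] end@.186 [ 0.3962 -0.29  ] body [ 0.4343 -0.284 ] yaw 12.126088194885353
   side [409.05 164.35] (np.int32(408), np.int32(160), np.int32(3), np.int32(10)) tri [ 0.3964 -0.2789  0.1773]
red tab@.162 [ 0.4033 -0.3582] end@.186 [ 0.4041 -0.367 ] body [ 0.4305 -0.3519] yaw 2.828337452919613
   side [412.1481 152.7037] (np.int32(411), np.int32(149), np.int32(4), np.int32(9)) tri [ 0.4036 -0.3495  0.1808]
   side [391.6264 193.6044] (np.int32(383), np.int32(190), np.int32(22), np.int32(10)) tri [ 0.4269 -0.4122  0
[... 854 characters left out ...]
nt32(30)) [246.9667 262.7333]
green (np.int32(263), np.int32(239), np.int32(6), np.int32(6), np.int32(19)) [265.2105 241.6316]
blue (np.int32(255), np.int32(215), np.int32(7), np.int32(8), np.int32(51)) [258.2941 218.5882]
blue (np.int32(239), np.int32(222), np.int32(8), np.int32(5), np.int32(38)) [242.5    224.1053]
blue (np.int32(255), np.int32(229), np.int32(7), np.int32(6), np.int32(39)) [258.0513 231.6923]
yellow (np.int32(226), np.int32(215), np.int32(7), np.int32(9), np.int32(59)) [229.1017 218.8305]
yellow (np.int32(204), np.int32(223), np.int32(9), np.int32(5), np.int32(45)) [208. 225.]
yellow (np.int32(226), np.int32(229), np.int32(7), np.int32(6), np.int32(39)) [229.0769 231.6667]
```

>>> carry_out --deltas '[[[0.2, -0.075, 0], -0.72], [[0.2, -0.075, 0], -0.72], [[0.2, -0.075, 0], -0.72], [[0.2, -0.075, 0], -0.72], [[0.2, -0.075, 0], -0.72], [[0.401, -0.149, 0], -1.445], [[0.401, -0.149, 0], -1.445], [[0.401, -0.149, 0], -1.445], [[0.401, -0.149, 0], -1.445], [[0.401, -0.149, 0], -1.445], [[0.401, -0.149, 0], -1.445], [[0.401, -0.149, 0], -1.445], [[0.401, -0.149, 0], -1.445], [[0.401, -0.149, 0], -1.445], [[0.401, -0.149, 0], -1.445], [[0.401, -0.149, 0], -1.445]]' --hand 60 --squeeze 50

```text
time: 1.73
eef_pos: [0.5182, -0.2712, 0.2504]
tcp_rot: [1.98, 2.439, -0.0]
wrist_force: [0.7, 0.1, -0.3]
opening: 0.0511
grip_force: 0.0
```

>>> carry_out --deltas '[[[0.001, 0, 0.03], 0], [[0.001, 0, 0.06], 0], [[0.001, 0, 0.079], 0], [[0.001, 0, 0.079], 0], [[0.001, 0, 0.079], 0]]'

```text
time: 2.15
eef_pos: [0.5177, -0.2699, 0.1708]
tcp_rot: [-1.978, -2.438, 0.0]
wrist_force: [0.3, -1.2, 0.4]
opening: 0.0516
grip_force: 0.0
```

>>> carry_out --deltas '[[[0, 0, 0], 0], [[0, 0, 0], 0], [[0, 0, 0], 0], [[0, 0, 0], 0], [[0, 0, 0], 0], [[0, 0, 0], 0], [[0, 0, 0], 0], [[0, 0, 0], 0]]' --hand 0

```text
time: 2.82
eef_pos: [0.5193, -0.2701, 0.1729]
tcp_rot: [1.976, 2.439, 0.0]
wrist_force: [-0.4, 0.8, 7.1]
opening: 0.0095
grip_force: 50.3
```

```bash
python3 - <<'E'
from h import *
t=cam("top");s=cam("side")
a=cv2.resize(t["img"][195:345,400:580],(480,400));b=cv2.resize(s["img"][100:245,315:440],(320,400))
cv2.imwrite("pics/g1.png",np.hstack([a,b])[...,::-1])
E
```

```text
(no output)
```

View pics/g1.png

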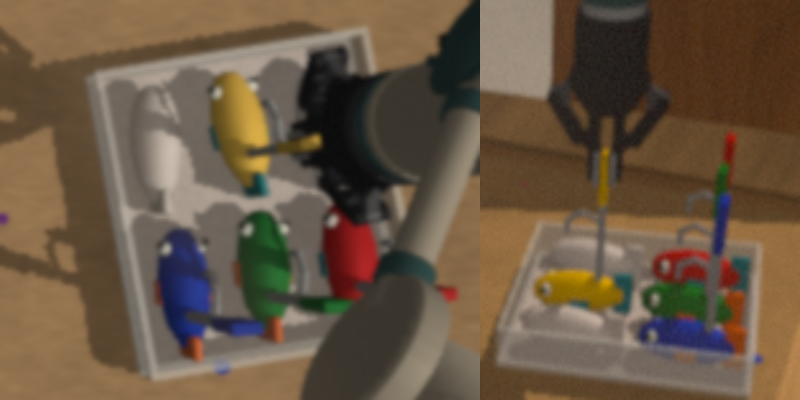

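The side view shows the yellow tab between the fingers, with the pads holding its upper part. Opening is 9.5 mm, so the grip is good.

>>> carry_out --deltas '[[[0, 0, -0.02], 0], [[0, 0, -0.05], 0], [[0, 0, -0.08], 0], [[0, 0, -0.1], 0], [[0, 0, -0.1], 0], [[0.02, 0.004, -0.1], 0], [[0.05, 0.011, -0.1], 0], [[0.085, 0.018, -0.1], 0], [[0.12, 0.025, -0.1], 0], [[0.15, 0.032, -0.1], 0], [[0.166, 0.035, -0.1], 0], [[0.175, 0.015, -0.1], 0.07], [[0.185, -0.01, -0.1], 0.14], [[0.202, -0.037, -0.1], 0.208], [[0.235, -0.03, -0.1], 0.208], [[0.27, -0.023, -0.1], 0.208], [[0.3, -0.016, -0.1], 0.208], [[0.321, -0.012, -0.1], 0.208], [[0.321, -0.012, -0.1], 0.208], [[0.321, -0.012, -0.1], 0.208]]' --squeeze 80

```text
time: 4.58
eef_pos: [0.4392, 0.0427, 0.2701]
tcp_rot: [-2.216, -2.225, 0.003]
wrist_force: [0.0, -0.7, -1.7]
opening: 0.0089
grip_force: 79.7
```

```bash
python3 - <<'E'
from h import *
t=cam("top");s=cam("side")
a=cv2.resize(t["img"][170:345,200:440],(480,350));b=cv2.resize(s["img"][120:320,220:440],(385,350))[:,:320]
cv2.imwrite("pics/g2.png",np.hstack([a,b])[...,::-1])
for b in blobs(mask(t,"yellow",(320,200,430,330)),15):print("T",b[0],b[1])
for b in blobs(mask(s,"yellow",(280,130,430,330)),15):print("S",b[0],b[1])
E
```

```text
T (np.int32(355), np.int32(256), np.int32(5), np.int32(4), np.int32(16)) [357.4375 257.6875]
S (np.int32(355), np.int32(173), np.int32(8), np.int32(28), np.int32(127)) [358.0315 186.9291]
S (np.int32(325), np.int32(228), np.int32(44), np.int32(21), np.int32(599)) [346.9633 237.8164]
```

View pics/g2.png

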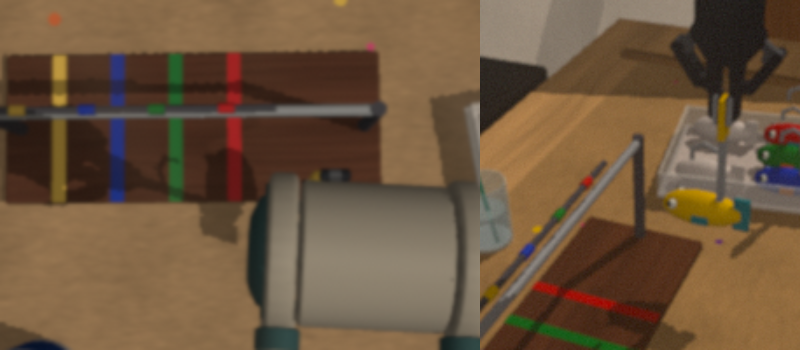

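Yellow hangs level below the gripper, nose toward the rail and clear of the post. I'll check its height by projection.

```bash
python3 - <<'E'
from h import *
s=cam("side")
x,y=.4392,.0427
b=.103
for n,X in dict(top=(x,y,b+.18),bot=(x,y,b+.128),nose=(x+.079,y,b+.02),bodyc=(x+.022,y,b+.022),tail=(x-.035,y,b+.022)).items(): print(n,proj(s,X))
m=[b for b in blobs(mask(s,"yellow",(280,130,430,330)),15)]
print([i[0] for i in m])
E
```

```text
top [359.725  176.2171]
bot [358.4986 199.1625]
nose [322.6739 235.0878]
bodyc [346.713  239.4831]
tail [371.674 244.812]
[(np.int32(355), np.int32(172), np.int32(7), np.int32(29), np.int32(126)), (np.int32(324), np.int32(228), np.int32(45), np.int32(21), np.int32(599))]
```

>>> carry_out --deltas '[[[0, 0.02, 0], 0], [[0, 0.05, 0], 0], [[0, 0.08, 0], 0], [[0, 0.1, 0], 0], [[0, 0.111, 0], 0], [[0, 0.111, 0], 0], [[0, 0.111, 0.012], 0], [[0, 0.111, 0.025], 0], [[0, 0.111, 0.036], 0], [[0, 0.111, 0.036], 0], [[0, 0.111, 0.036], 0]]'

```text
time: 5.65
eef_pos: [0.5497, 0.0416, 0.2352]
tcp_rot: [-2.22, -2.221, 0.002]
wrist_force: [-0.1, 0.1, -1.8]
opening: 0.0089
grip_force: 79.6
```

```bash
python3 - <<'E'
from h import *
s=cam("side")
cv2.imwrite("pics/g3.png",cv2.resize(s["img"][140:280,220:390],(728,600),interpolation=cv2.INTER_CUBIC)[...,::-1])
E
```

```text
(no output)
```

View pics/g3.png

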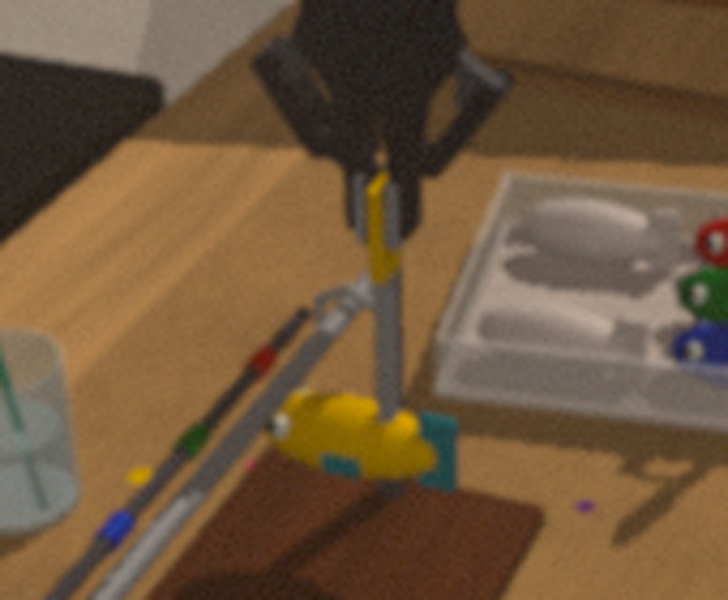

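The hook loops over the rail at the open end, with the tip on the far side at about crop (320,300). Now I slide it to yellow's mark.

>>> carry_out --deltas '[[[0.015, 0, 0], 0], [[0.035, 0, 0], 0], [[0.06, 0, 0], 0], [[0.085, 0, 0], 0], [[0.11, 0, 0], 0], [[0.135, 0, 0], 0], [[0.16, 0, 0], 0], [[0.185, 0, 0], 0], [[0.21, 0, 0], 0], [[0.235, 0, 0], 0], [[0.26, 0, 0], 0], [[0.28, 0, 0], 0], [[0.3, 0, 0], 0], [[0.31, 0, 0], 0], [[0.31, 0, 0], 0], [[0.31, 0, 0.002], 0], [[0.31, 0, 0.003], 0], [[0.31, 0, 0.003], 0]]'

```text
time: 7.2
eef_pos: [0.5509, 0.3507, 0.2323]
tcp_rot: [2.221, 2.221, -0.001]
wrist_force: [0.3, -0.4, -0.7]
opening: 0.0088
grip_force: 79.8
```

```bash
python3 - <<'E'
from h import *
s=cam("side");t=cam("top")
cv2.imwrite("pics/g4.png",np.hstack([cv2.resize(s["img"][200:380,170:320],(400,480)),cv2.resize(t["img"][170:290,180:280],(400,480))])[...,::-1])
E
```

```text
(no output)
```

View pics/g4.png

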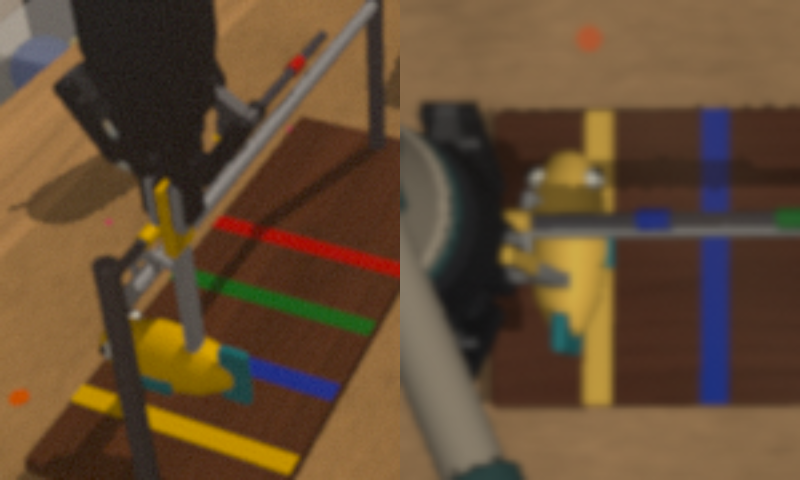

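Yellow hangs at its mark, with the tape band next to the hook and the body over the yellow strip. I'll release it and rise.

>>> carry_out --deltas '[[[0, 0, 0.001], 0], [[0, 0, 0.002], 0], [[0, 0, 0.002], 0], [[0, 0, 0.002], 0]]'

```text
time: 7.63
eef_pos: [0.5512, 0.3513, 0.2316]
tcp_rot: [2.22, 2.221, 0.001]
wrist_force: [-0.1, -3.1, 5.5]
opening: 0.0084
grip_force: 80.9
```

>>> carry_out --deltas '[[[0, 0, 0], 0], [[0, 0, 0], 0], [[0, 0, 0], 0], [[0, 0, 0], 0], [[0, 0, 0], 0], [[0, 0, -0.02], 0], [[0, 0, -0.05], 0], [[0, 0, -0.08], 0], [[0, 0, -0.08], 0]]' --hand 50 --squeeze 50

```text
time: 8.38
eef_pos: [0.5532, 0.3533, 0.317]
tcp_rot: [2.217, 2.22, 0.018]
wrist_force: [0.2, -0.5, 0.8]
opening: 0.043
grip_force: 0.0
```

```bash
python3 look.py blue green red;  python3 - <<'E'
from h import *
s=cam("side")
for b in blobs(mask(s,"yellow",(190,240,300,360)),15): print(b[0],b[1])
print([proj(s,(.5505,.3515,z)) for z in (.192,.244)])
E
```

```text
blue tab@.162 [ 0.3791 -0.2197] end@.186 [ 0.3811 -0.2224] body [ 0.3934 -0.2064] yaw 7.043615971605203
   side [408.9216 178.7451] (np.int32(407), np.int32(170), np.int32(5), np.int32(21)) tri [ 0.3809 -0.2179  0.1663]
green tab@.162 [ 0.3953 -0.2875] end@.186 [ 0.3962 -0.29  ] body [ 0.4343 -0.2843] yaw 12.65002673791324
   side [409.  164.5] (np.int32(408), np.int32(160), np.int32(3), np.int32(10)) tri [ 0.3965 -0.282   0.1756]
red tab@.162 [ 0.4033 -0.3582] end@.186 [ 0.4041 -0.367 ] body [ 0.4306 -0.3519] yaw 3.15692742305811
   side [412.1379 152.7586] (np.int32(411), np.int32(148), np.int32(4), np.int32(11)) tri [ 0.4036 -0.3496  0.1806]
   side [391.5889 193.5333] (np.int32(383), np.int32(190), np.int32(22), np.int32(10)) tri [ 0.427  -0.4121  0.0217]
   side [411.1034 196.9655] (np.int32(409), np.int32(194), np.int32(7), np.int32(6)) tri [ 0.3977 -0.4341 -0.0009]
   side [397.8    197.7667] (np.int32(394), np.int32(196), np.int32(9), np.int32(4)) tri [ 0.4174 -0.4266 -0.0008]
(np.int32(250), np.int32(249), np.int32(6), np.int32(4), np.int32(20)) [252.25 250.55]
(np.int32(222), np.int32(264), np.int32(21), np.int32(33), np.int32(404)) [233.3688 280.6609]
(np.int32(219), np.int32(320), np.int32(38), np.int32(28), np.int32(687)) [235.9898 334.3523]
(np.int32(197), np.int32(344), np.int32(19), np.int32(13), np.int32(150)) [206.6467 349.7467]
(np.int32(224), np.int32(352), np.int32(25), np.int32(8), np.int32(110)) [232.8364 356.6091]
[array([237.1766, 293.6884]), array([233.4821, 268.9392])]
```

>>> carry_out --deltas '[[[-0.02, -0.006, 0], 0], [[-0.06, -0.018, 0], 0], [[-0.565, -0.171, 0], -0.122], [[-0.565, -0.171, 0], -0.122], [[-0.565, -0.171, 0], -0.122], [[-0.565, -0.171, 0], -0.122], [[-0.565, -0.171, 0], -0.122], [[-0.565, -0.171, 0], -0.122], [[-0.565, -0.171, 0], -0.122], [[-0.565, -0.171, 0], -0.122], [[-0.565, -0.171, 0], -0.122], [[-0.565, -0.171, 0], -0.122], [[-0.565, -0.171, 0], -0.122], [[-0.565, -0.171, 0], -0.122], [[-0.565, -0.171, 0], -0.122], [[-0.565, -0.171, 0], -0.122], [[-0.565, -0.171, 0], -0.122], [[-0.565, -0.171, 0], -0.122], [[-0.565, -0.171, 0], -0.122]]'

```text
time: 10.12
eef_pos: [0.3804, -0.2119, 0.3096]
tcp_rot: [-2.078, -2.354, -0.001]
wrist_force: [0.0, 0.2, 0.5]
opening: 0.043
grip_force: 0.0
```

```bash
sed -i 's/mask(t,k,TB)/mask(t,k,TB,90,25)/' look.py; python3 look.py yellow 2>&1 | tail -1; python3 - <<'E'
from h import *
t=cam("top");s=cam("side")
print(env.sense()["eef_pos"])
for b in blobs(mask(s,"blue",(370,140,430,200)),10): print("S",b[0],b[1])
for v in (25,40):
  for b in blobs(mask(t,"blue",(430,190,600,345),90,v),10): print("T",v,b[0],b[1])
print(proj(s,(.380,-.213,.186)),proj(s,(.380,-.213,.134)))
# hung yellow
for b in blobs(mask(t,"yellow",(170,180,260,290)),10): print("Y",b[0],b[1])
E
```

```text
IndexError: list index out of range
[ 0.3807 -0.2121  0.3103]
S (np.int32(407), np.int32(171), np.int32(5), np.int32(20), np.int32(47)) [408.8298 178.8298]
T 25 (np.int32(460), np.int32(282), np.int32(19), np.int32(43), np.int32(537)) [468.7169 302.0354]
T 25 (np.int32(480), np.int32(315), np.int32(19), np.int32(6), np.int32(90)) [489.8    317.1778]
T 40 (np.int32(460), np.int32(282), np.int32(19), np.int32(43), np.int32(537)) [468.7169 302.0354]
T 40 (np.int32(480), np.int32(315), np.int32(19), np.int32(6), np.int32(90)) [489.8    317.1778]
[410.3669 172.5084] [408.0546 190.8514]
Y (np.int32(204), np.int32(197), np.int32(29), np.int32(31), np.int32(344)) [222.5349 214.1715]
Y (np.int32(195), np.int32(230), np.int32(38), np.int32(41), np.int32(578)) [220.91   243.7301]
```

>>> carry_out --deltas '[[[-0.002, 0, 0.04], 0], [[-0.002, 0, 0.08], 0], [[-0.002, 0, 0.11], 0], [[-0.002, 0, 0.13], 0], [[-0.002, 0, 0.139], 0], [[-0.002, 0, 0.139], 0], [[-0.002, 0, 0.139], 0]]'

```text
time: 10.9
eef_pos: [0.3813, -0.2153, 0.1719]
tcp_rot: [2.079, 2.354, -0.0]
wrist_force: [-0.3, -0.3, 0.7]
opening: 0.0425
grip_force: 0.0
```

>>> carry_out --deltas '[[[0, 0, 0], 0], [[0, 0, 0], 0], [[0, 0, 0], 0], [[0, 0, 0], 0], [[0, 0, 0], 0], [[0, 0, 0], 0], [[0, 0, 0], 0], [[0, 0, 0], 0]]' --hand 0 --squeeze 80

```text
time: 11.57
eef_pos: [0.3816, -0.2161, 0.1727]
tcp_rot: [2.078, 2.351, -0.0]
wrist_force: [-1.0, -0.2, 6.0]
opening: 0.0088
grip_force: 78.8
```

>>> carry_out --deltas '[[[0, 0, -0.02], 0], [[0, 0, -0.05], 0], [[0, 0, -0.08], 0], [[0, 0, -0.1], 0], [[0, 0, -0.1], 0], [[0.02, 0.002, -0.1], 0], [[0.05, 0.006, -0.1], 0], [[0.085, 0.011, -0.1], 0], [[0.119, 0.015, -0.1], 0], [[0.15, 0.033, -0.1], 0.04], [[0.18, 0.05, -0.1], 0.08], [[0.21, 0.07, -0.1], 0.124], [[0.235, 0.083, -0.1], 0.124], [[0.248, 0.09, -0.1], 0.124], [[0.248, 0.09, -0.1], 0.124], [[0.248, 0.09, -0.1], 0.124]]'

```text
time: 12.9
eef_pos: [0.4387, 0.0425, 0.2698]
tcp_rot: [-2.219, -2.221, 0.004]
wrist_force: [0.5, 0.3, -2.3]
opening: 0.0088
grip_force: 78.4
```

```bash
cat > chk.py <<'E'
from h import *
import sys
k=sys.argv[1]; s=cam("side"); p=env.sense()["eef_pos"]; b=p[2]-.167
for n,X in dict(top=(p[0],p[1],b+.18),bot=(p[0],p[1],b+.128),bodyc=(p[0]+.022,p[1],b+.022)).items(): print(n,proj(s,X))
for i in blobs(mask(s,k,(280,130,430,330),100),15): print(i[0][:4],i[1])
E
python3 chk.py blue
```

```text
top [360.1583 176.0413]
bot [358.9182 198.981 ]
bodyc [347.1087 239.2954]
(np.int32(356), np.int32(174), np.int32(6), np.int32(28)) [358.0081 187.6585]
(np.int32(325), np.int32(229), np.int32(43), np.int32(20)) [346.9173 238.4096]
```

Blue sits the same way in the grip as yellow did. I'll hook it on the same way, then slide it to blue's mark (y 0.282).

>>> carry_out --deltas '[[[0, 0.02, 0], 0], [[0, 0.05, 0], 0], [[0, 0.08, 0], 0], [[0, 0.1, 0], 0], [[0, 0.111, 0], 0], [[0, 0.111, 0], 0], [[0, 0.111, 0.012], 0], [[0, 0.111, 0.025], 0], [[0, 0.111, 0.036], 0], [[0, 0.111, 0.036], 0], [[0, 0.111, 0.036], 0]]'

```text
time: 13.87
eef_pos: [0.5488, 0.0414, 0.2352]
tcp_rot: [-2.222, -2.219, 0.003]
wrist_force: [0.4, -0.1, -2.6]
opening: 0.0088
grip_force: 78.7
```

>>> carry_out --deltas '[[[0.015, 0, 0], 0], [[0.035, 0, 0], 0], [[0.06, 0, 0], 0], [[0.085, 0, 0], 0], [[0.11, 0, 0], 0], [[0.135, 0, 0], 0], [[0.16, 0, 0], 0], [[0.185, 0, 0], 0], [[0.21, 0, 0], 0], [[0.23, 0, 0], 0], [[0.24, 0, 0], 0], [[0.24, 0, 0], 0], [[0.24, 0, 0.002], 0], [[0.24, 0, 0.004], 0], [[0.24, 0, 0.005], 0], [[0.24, 0, 0.005], 0]]'

```text
time: 15.2
eef_pos: [0.5511, 0.2806, 0.2313]
tcp_rot: [2.223, 2.218, 0.001]
wrist_force: [-0.9, -1.1, 3.7]
opening: 0.0088
grip_force: 79.5
```

```bash
python3 - <<'E'
from h import *
s=cam("side");t=cam("top")
cv2.imwrite("pics/g5.png",np.hstack([cv2.resize(s["img"][180:380,170:340],(408,480)),cv2.resize(t["img"][170:290,180:278],(392,480))])[...,::-1])
E
```

```text
(no output)
```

View pics/g5.png

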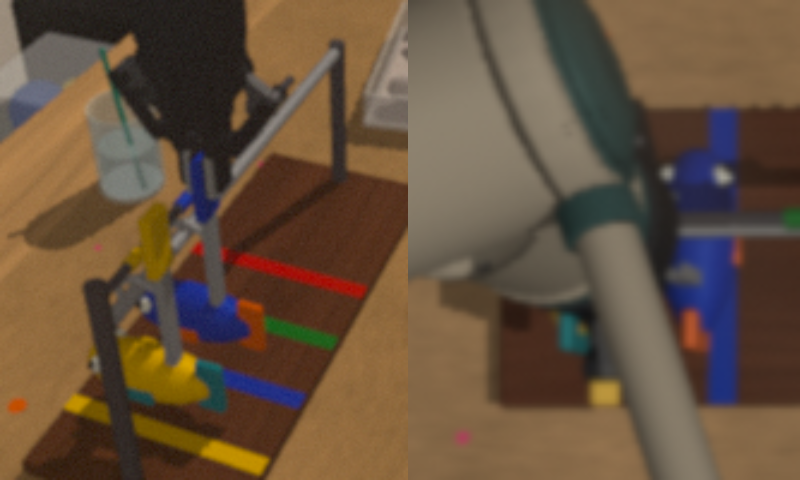

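Blue is on the rail at its mark and yellow hangs beside it. I'll release blue, rise and measure the rest.

>>> carry_out --deltas '[[[0, 0, 0], 0], [[0, 0, 0], 0], [[0, 0, 0], 0], [[0, 0, 0], 0], [[0, 0, 0], 0], [[0, 0, -0.02], 0], [[0, 0, -0.05], 0], [[0, 0, -0.08], 0], [[0, 0, -0.08], 0]]' --hand 50 --squeeze 50

```text
time: 16.05
eef_pos: [0.5533, 0.283, 0.3167]
tcp_rot: [2.219, 2.217, 0.017]
wrist_force: [1.0, 0.7, 0.9]
opening: 0.0427
grip_force: 0.0
```

```bash
sed -i 's/print("   side"/b[1][1]<190 and print("   side"/' look.py; python3 look.py green red; python3 -c "
from h import *
print(env.sense()['eef_pos'])"
```

```text
green tab@.162 [ 0.3953 -0.2823] end@.186 [ 0.3954 -0.2919] body [ 0.423  -0.2779] yaw 1.0407776699109432
   side [408.6857 168.7429] (np.int32(407), np.int32(160), np.int32(5), np.int32(19)) tri [ 0.3957 -0.2815  0.1636]
red tab@.162 [ 0.4034 -0.3566] end@.186 [ 0.4041 -0.367 ] body [ 0.431 -0.352] yaw 4.501102305918742
   side [412.2143 152.4286] (np.int32(411), np.int32(148), np.int32(4), np.int32(10)) tri [ 0.4035 -0.3473  0.1825]
[0.5514 0.2822 0.3116]
```

>>> carry_out --deltas '[[[-0.02, -0.006, 0], 0], [[-0.06, -0.018, 0], 0], [[-0.563, -0.1555, 0], -0.11], [[-0.563, -0.1555, 0], -0.11], [[-0.563, -0.1555, 0], -0.11], [[-0.563, -0.1555, 0], -0.11], [[-0.563, -0.1555, 0], -0.11], [[-0.563, -0.1555, 0], -0.11], [[-0.563, -0.1555, 0], -0.11], [[-0.563, -0.1555, 0], -0.11], [[-0.563, -0.1555, 0], -0.11], [[-0.563, -0.1555, 0], -0.11], [[-0.563, -0.1555, 0], -0.11], [[-0.563, -0.1555, 0], -0.11], [[-0.563, -0.1555, 0], -0.11], [[-0.563, -0.1555, 0], -0.11], [[-0.563, -0.1555, 0], -0.11], [[-0.563, -0.1555, 0], -0.11], [[-0.563, -0.1555, 0], -0.11]]'

```text
time: 17.73
eef_pos: [0.3948, -0.2795, 0.3096]
tcp_rot: [-2.094, -2.339, -0.001]
wrist_force: [0.9, -0.2, -0.4]
opening: 0.0427
grip_force: 0.0
```

```bash
python3 look.py green; python3 - <<'E'
from h import *
s=cam("side");t=cam("top")
print(env.sense()["eef_pos"])
cv2.imwrite("pics/g6.png",np.hstack([cv2.resize(s["img"][180:380,170:340],(408,480)),cv2.resize(t["img"][170:290,180:278],(392,480))])[...,::-1])
E
```

```text
green tab@.162 [ 0.3953 -0.2825] end@.186 [ 0.3954 -0.2919] body [ 0.4229 -0.2779] yaw 0.6650995438550629
   side [408.5405 168.8919] (np.int32(407), np.int32(160), np.int32(4), np.int32(19)) tri [ 0.3959 -0.2819  0.163 ]
[ 0.395  -0.28    0.3104]
```

View pics/g6.png

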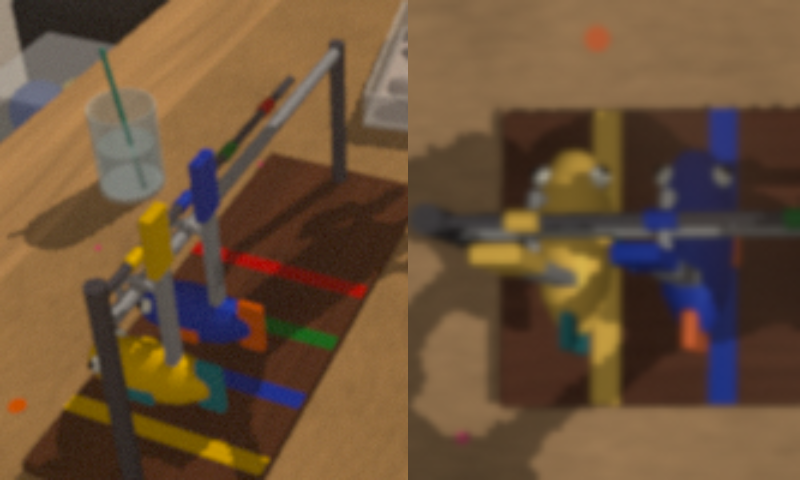

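Yellow and blue hang upright, with their hooks beside their own tape bands. Next is green.

>>> carry_out --deltas '[[[-0.002, 0, 0.04], 0], [[-0.002, 0, 0.08], 0], [[-0.002, 0, 0.11], 0], [[-0.002, 0, 0.13], 0], [[-0.002, 0, 0.139], 0], [[-0.002, 0, 0.139], 0], [[-0.002, 0, 0.139], 0]]'

```text
time: 18.52
eef_pos: [0.3955, -0.2831, 0.172]
tcp_rot: [2.096, 2.339, -0.0]
wrist_force: [1.3, -0.3, 0.1]
opening: 0.0424
grip_force: 0.0
```

>>> carry_out --deltas '[[[0, 0, 0], 0], [[0, 0, 0], 0], [[0, 0, 0], 0], [[0, 0, 0], 0], [[0, 0, 0], 0], [[0, 0, 0], 0], [[0, 0, 0], 0], [[0, 0, 0], 0]]' --hand 0 --squeeze 80

```text
time: 19.18
eef_pos: [0.396, -0.2837, 0.173]
tcp_rot: [2.095, 2.336, 0.0]
wrist_force: [2.0, -0.4, 5.8]
opening: 0.009
grip_force: 78.8
```

>>> carry_out --deltas '[[[0, 0, -0.02], 0], [[0, 0, -0.05], 0], [[0, 0, -0.08], 0], [[0, 0, -0.1], 0], [[0, 0, -0.1], 0], [[0.02, 0.002, -0.1], 0], [[0.05, 0.006, -0.1], 0], [[0.085, 0.01, -0.1], 0], [[0.12, 0.015, -0.1], 0], [[0.155, 0.022, -0.1], 0], [[0.19, 0.033, -0.1], 0.03], [[0.225, 0.046, -0.1], 0.06], [[0.26, 0.06, -0.1], 0.11], [[0.295, 0.072, -0.1], 0.11], [[0.318, 0.08, -0.1], 0.11], [[0.318, 0.08, -0.1], 0.11], [[0.318, 0.08, -0.1], 0.11]]'

```text
time: 20.6
eef_pos: [0.4391, 0.0428, 0.27]
tcp_rot: [-2.218, -2.223, 0.003]
wrist_force: [-0.7, 0.5, -1.0]
opening: 0.009
grip_force: 78.3
```

```bash
python3 chk.py green
```

```text
top [359.9252 175.9576]
bot [358.6929 198.8982]
bodyc [346.9001 239.2155]
(np.int32(356), np.int32(174), np.int32(6), np.int32(27)) [357.8269 187.6923]
(np.int32(326), np.int32(229), np.int32(41), np.int32(20)) [346.5895 237.8493]
(np.int32(281), np.int32(312), np.int32(29), np.int32(13)) [293.9853 318.3309]
```

Green's pose matches too. I'll hook it on and slide it to y 0.211.

>>> carry_out --deltas '[[[0, 0.02, 0], 0], [[0, 0.05, 0], 0], [[0, 0.08, 0], 0], [[0, 0.1, 0], 0], [[0, 0.111, 0], 0], [[0, 0.111, 0], 0], [[0, 0.111, 0.012], 0], [[0, 0.111, 0.025], 0], [[0, 0.111, 0.036], 0], [[0, 0.111, 0.036], 0], [[0, 0.111, 0.036], 0]]'

```text
time: 21.57
eef_pos: [0.5492, 0.0412, 0.2352]
tcp_rot: [-2.222, -2.218, 0.003]
wrist_force: [-0.4, -0.1, -2.0]
opening: 0.0088
grip_force: 78.5
```

>>> carry_out --deltas '[[[0.015, 0, 0], 0], [[0.035, 0, 0], 0], [[0.06, 0, 0], 0], [[0.085, 0, 0], 0], [[0.11, 0, 0], 0], [[0.135, 0, 0], 0], [[0.155, 0, 0], 0], [[0.17, 0, 0], 0], [[0.17, 0, 0], 0], [[0.17, 0, 0], 0], [[0.17, 0, 0.002], 0], [[0.17, 0, 0.004], 0], [[0.17, 0, 0.005], 0], [[0.17, 0, 0.005], 0]]'

```text
time: 22.73
eef_pos: [0.5512, 0.2107, 0.2316]
tcp_rot: [2.224, 2.218, 0.001]
wrist_force: [-2.0, 0.7, 5.0]
opening: 0.0088
grip_force: 79.5
```

>>> carry_out --deltas '[[[0, 0, 0], 0], [[0, 0, 0], 0], [[0, 0, 0], 0], [[0, 0, 0], 0], [[0, 0, 0], 0], [[0, 0, -0.02], 0], [[0, 0, -0.05], 0], [[0, 0, -0.08], 0], [[0, 0, -0.08], 0]]' --hand 50 --squeeze 50

```text
time: 23.48
eef_pos: [0.5538, 0.2125, 0.3165]
tcp_rot: [2.218, 2.216, 0.015]
wrist_force: [0.7, 0.4, 0.2]
opening: 0.0427
grip_force: 0.0
```

```bash
python3 look.py red; python3 -c "
from h import *
print(env.sense()['eef_pos'])"
```

```text
red tab@.162 [ 0.4034 -0.3566] end@.186 [ 0.4041 -0.367 ] body [ 0.4277 -0.3515] yaw 1.3461520269689289
   side [411.434 157.717] (np.int32(409), np.int32(148), np.int32(6), np.int32(20)) tri [ 0.4037 -0.3559  0.1633]
[0.5516 0.2119 0.3116]
```

>>> carry_out --deltas '[[[-0.02, -0.006, 0], 0], [[-0.06, -0.018, 0], 0], [[-0.567, -0.147, 0], -0.12], [[-0.567, -0.147, 0], -0.12], [[-0.567, -0.147, 0], -0.12], [[-0.567, -0.147, 0], -0.12], [[-0.567, -0.147, 0], -0.12], [[-0.567, -0.147, 0], -0.12], [[-0.567, -0.147, 0], -0.12], [[-0.567, -0.147, 0], -0.12], [[-0.567, -0.147, 0], -0.12], [[-0.567, -0.147, 0], -0.12], [[-0.567, -0.147, 0], -0.12], [[-0.567, -0.147, 0], -0.12], [[-0.567, -0.147, 0], -0.12], [[-0.567, -0.147, 0], -0.12], [[-0.567, -0.147, 0], -0.12], [[-0.567, -0.147, 0], -0.12], [[-0.567, -0.147, 0], -0.12]]'

```text
time: 25.17
eef_pos: [0.4036, -0.3536, 0.3096]
tcp_rot: [-2.083, -2.35, -0.001]
wrist_force: [-0.5, -0.4, 0.2]
opening: 0.0426
grip_force: 0.0
```

```bash
python3 look.py red; python3 -c "
from h import *
print(env.sense()['eef_pos'])"
```

```text
red tab@.162 [ 0.4033 -0.3568] end@.186 [ 0.4041 -0.367 ] body [ 0.4278 -0.3515] yaw 1.2668655770230663
   side [411.4038 158.0192] (np.int32(409), np.int32(149), np.int32(6), np.int32(19)) tri [ 0.4037 -0.3566  0.1622]
[ 0.4038 -0.3537  0.3102]
```

>>> carry_out --deltas '[[[-0.003, 0, 0.04], 0], [[-0.003, 0, 0.08], 0], [[-0.003, 0, 0.11], 0], [[-0.003, 0, 0.13], 0], [[-0.003, 0, 0.139], 0], [[-0.003, 0, 0.139], 0], [[-0.003, 0, 0.139], 0]]'

```text
time: 25.85
eef_pos: [0.4045, -0.358, 0.1721]
tcp_rot: [2.083, 2.35, -0.0]
wrist_force: [0.4, -0.1, -0.2]
opening: 0.0433
grip_force: 0.0
```

>>> carry_out --deltas '[[[0, 0, 0], 0], [[0, 0, 0], 0], [[0, 0, 0], 0], [[0, 0, 0], 0], [[0, 0, 0], 0], [[0, 0, 0], 0], [[0, 0, 0], 0], [[0, 0, 0], 0]]' --hand 0 --squeeze 80

```text
time: 26.52
eef_pos: [0.4047, -0.359, 0.1729]
tcp_rot: [2.083, 2.347, -0.0]
wrist_force: [0.4, 0.3, 5.6]
opening: 0.009
grip_force: 78.7
```

>>> carry_out --deltas '[[[0, 0, -0.02], 0], [[0, 0, -0.05], 0], [[0, 0, -0.08], 0], [[0, 0, -0.1], 0], [[0, 0, -0.1], 0], [[0.02, 0.002, -0.1], 0], [[0.05, 0.007, -0.1], 0], [[0.085, 0.012, -0.1], 0], [[0.12, 0.018, -0.1], 0], [[0.155, 0.024, -0.1], 0], [[0.19, 0.032, -0.1], 0], [[0.225, 0.042, -0.1], 0.03], [[0.26, 0.052, -0.1], 0.06], [[0.295, 0.06, -0.1], 0.09], [[0.33, 0.07, -0.1], 0.12], [[0.365, 0.078, -0.1], 0.12], [[0.392, 0.083, -0.1], 0.12], [[0.392, 0.083, -0.1], 0.12], [[0.392, 0.083, -0.1], 0.12]]'

```text
time: 28.1
eef_pos: [0.4387, 0.0422, 0.2699]
tcp_rot: [-2.218, -2.223, 0.004]
wrist_force: [-0.2, -0.7, -1.4]
opening: 0.009
grip_force: 78.3
```

```bash
python3 chk.py red; python3 - <<'E'
from h import *
s=cam("side");t=cam("top")
cv2.imwrite("pics/g7.png",np.hstack([cv2.resize(s["img"][160:360,190:380],(456,480)),cv2.resize(t["img"][180:290,180:259],(344,480))])[...,::-1])
E
```

```text
top [360.1071 175.8674]
bot [358.8695 198.7981]
bodyc [347.0704 239.1012]
(np.int32(355), np.int32(174), np.int32(8), np.int32(28)) [358.3247 187.9156]
(np.int32(280), np.int32(220), np.int32(5), np.int32(8)) [281.6087 223.087 ]
(np.int32(325), np.int32(228), np.int32(44), np.int32(21)) [347.2081 237.854 ]
(np.int32(297), np.int32(292), np.int32(25), np.int32(12)) [308.7059 298.1765]
```

View pics/g7.png

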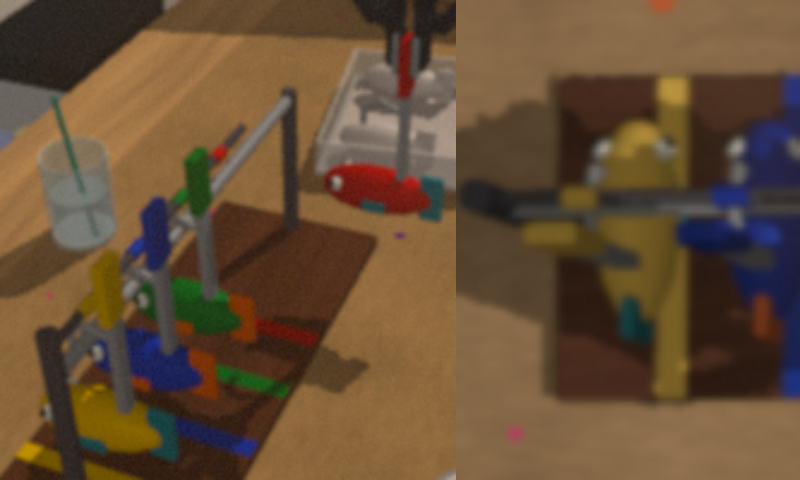

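Yellow, blue and green hang upright in order. Red is ready at the staging point, so it goes on next, to y 0.142.

>>> carry_out --deltas '[[[0, 0.02, 0], 0], [[0, 0.05, 0], 0], [[0, 0.08, 0], 0], [[0, 0.1, 0], 0], [[0, 0.111, 0], 0], [[0, 0.111, 0], 0], [[0, 0.111, 0.012], 0], [[0, 0.111, 0.025], 0], [[0, 0.111, 0.036], 0], [[0, 0.111, 0.036], 0], [[0, 0.111, 0.036], 0]]'

```text
time: 29.17
eef_pos: [0.5492, 0.0404, 0.2352]
tcp_rot: [-2.222, -2.218, 0.002]
wrist_force: [0.7, -0.3, -0.7]
opening: 0.009
grip_force: 78.6
```

>>> carry_out --deltas '[[[0.015, 0, 0], 0], [[0.035, 0, 0], 0], [[0.06, 0, 0], 0], [[0.085, 0, 0], 0], [[0.101, 0, 0], 0], [[0.101, 0, 0], 0], [[0.101, 0, 0], 0], [[0.101, 0, 0.002], 0], [[0.101, 0, 0.004], 0], [[0.101, 0, 0.005], 0], [[0.101, 0, 0.005], 0]]'

```text
time: 30.08
eef_pos: [0.5509, 0.1409, 0.2314]
tcp_rot: [2.223, 2.218, 0.001]
wrist_force: [-2.1, -1.4, 4.2]
opening: 0.0089
grip_force: 79.6
```

>>> carry_out --deltas '[[[0, 0, 0], 0], [[0, 0, 0], 0], [[0, 0, 0], 0], [[0, 0, 0], 0], [[0, 0, 0], 0], [[0, 0, -0.02], 0], [[0, 0, -0.05], 0], [[0, 0, -0.08], 0], [[0, 0, -0.08], 0]]' --hand 50

```text
time: 30.83
eef_pos: [0.5537, 0.1423, 0.3164]
tcp_rot: [2.217, 2.215, 0.014]
wrist_force: [-0.2, 0.4, 0.2]
opening: 0.0425
grip_force: 0.0
```

>>> carry_out --deltas '[[[-0.1, -0.05, -0.02], 0], [[-0.4, -0.1, -0.02], 0], [[-0.4, -0.1, -0.02], 0], [[-0.4, -0.1, -0.02], 0], [[-0.4, -0.1, -0.02], 0], [[-0.4, -0.1, -0.02], 0], [[-0.4, -0.1, -0.02], 0], [[-0.4, -0.1, -0.02], 0], [[-0.4, -0.1, -0.02], 0], [[-0.4, -0.1, -0.02], 0], [[-0.4, -0.1, -0.02], 0], [[-0.4, -0.1, -0.02], 0], [[-0.4, -0.1, -0.02], 0], [[-0.4, -0.1, -0.02], 0]]'

```text
time: 32.0
eef_pos: [0.4506, -0.2567, 0.3301]
tcp_rot: [-2.221, -2.221, -0.001]
wrist_force: [0.3, -0.0, -0.4]
opening: 0.0426
grip_force: 0.0
```

```bash
python3 - <<'E'
from h import *
s=cam("side");t=cam("top")
cv2.imwrite("pics/g8.png",np.hstack([cv2.resize(s["img"][170:370,185:345],(384,480)),cv2.resize(t["img"][190:280,180:340],(416,234*480//480))[:480].copy() if 0 else cv2.copyMakeBorder(cv2.resize(t["img"][185:285,175:345],(408,240)),0,240,0,0,cv2.BORDER_CONSTANT)])[...,::-1])
# tab centres by triangulation (tab at stem x, y = hook y when yaw ~0)
for k,y in dict(yellow=.3515,blue=.282,green=.211,red=.142).items():
    e=proj(t,(.5505,y,.218)); f=proj(s,(.5505,y,.218))
    for n,c,p in(("T",t,e),("S",s,f)):
        x0,y0=int(p[0]),int(p[1])
        print(k,n,p,[ (i[0],i[1]) for i in blobs(mask(c,k,(x0-25,y0-22,x0+25,y0+22) if n=="S" else (x0-16,y0-5,x0+16,y0+6),100,30),15)])
E
```

```text
yellow T [205.0869 234.8948] [((np.int32(195), np.int32(229), np.int32(26), np.int32(10), np.int32(196)), array([208.0408, 233.6224]))]
yellow S [235.3684 281.5752] [((np.int32(221), np.int32(264), np.int32(22), np.int32(33), np.int32(418)), array([233.3947, 280.8086]))]
blue T [240.4326 234.3901] [((np.int32(231), np.int32(230), np.int32(25), np.int32(10), np.int32(172)), array([243.4535, 233.4709]))]
blue S [255.8294 257.5523] [((np.int32(244), np.int32(242), np.int32(17), np.int32(30), np.int32(288)), array([253.691 , 257.3438]))]
green T [276.6311 233.8732] [((np.int32(268), np.int32(229), np.int32(24), np.int32(10), np.int32(182)), array([280.8681, 232.8681]))]
green S [273.9825 236.2392] [((np.int32(264), np.int32(222), np.int32(14), np.int32(28), np.int32(162)), array([272.1173, 236.1111]))]
red T [311.8973 233.3696] [((np.int32(304), np.int32(228), np.int32(21), np.int32(11), np.int32(199)), array([314.7286, 232.8291]))]
red S [289.4523 218.0766] [((np.int32(279), np.int32(205), np.int32(15), np.int32(26), np.int32(193)), array([287.7306, 218.2487]))]
```

View pics/g8.png

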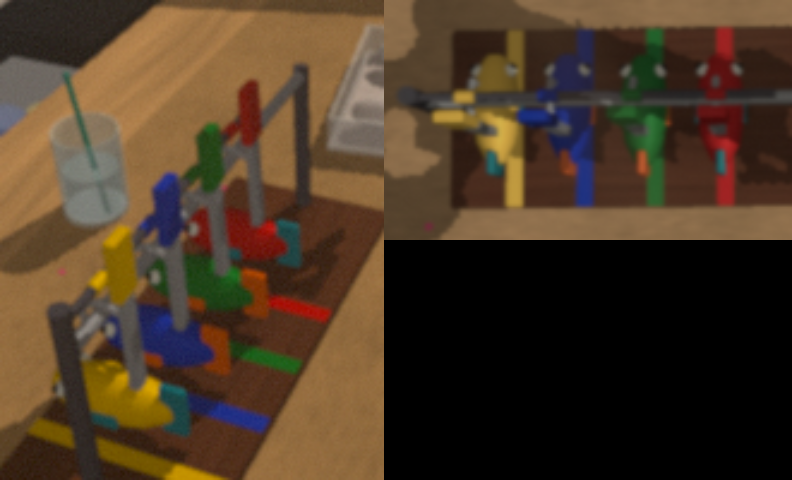

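All four fish hang upright and in order, each tab within about 3 px (top) and 2 px (side) of its predicted place. I'll wait a little, check that nothing is moving, then hand in.

>>> carry_out --deltas '[[[0, 0, 0], 0], [[0, 0, 0], 0], [[0, 0, 0], 0], [[0, 0, 0], 0], [[0, 0, 0], 0], [[0, 0, 0], 0], [[0, 0, 0], 0], [[0, 0, 0], 0], [[0, 0, 0], 0], [[0, 0, 0], 0], [[0, 0, 0], 0], [[0, 0, 0], 0], [[0, 0, 0], 0], [[0, 0, 0], 0], [[0, 0, 0], 0], [[0, 0, 0], 0], [[0, 0, 0], 0], [[0, 0, 0], 0], [[0, 0, 0], 0], [[0, 0, 0], 0]]'

```text
time: 33.77
eef_pos: [0.4504, -0.258, 0.3303]
tcp_rot: [2.222, 2.22, -0.0]
wrist_force: [0.1, -0.1, 1.1]
opening: 0.043
grip_force: 0.0
```

```bash
python3 - <<'E'
from h import *
s=cam("side");ok=True
for k,y,q in (("yellow",.3515,(233.4,280.8)),("blue",.282,(253.7,257.3)),("green",.211,(272.1,236.1)),("red",.142,(287.7,218.2))):
    x0,y0=proj(s,(.5505,y,.218)).astype(int)
    b=max(blobs(mask(s,k,(x0-25,y0-22,x0+25,y0+22),100,30)),key=lambda i:i[0][4])[1]
    print(k,b); ok&=np.hypot(*(b-q))<1.5
print(ok, env.finish_job() if ok else "hold")
E
```

```text
yellow [233.4745 280.8589]
blue [253.7343 257.3077]
green [272.6013 236.3137]
red [287.5526 218.5632]
the job is handed in; nothing more can be done
True None
```

All four fish (yellow, blue, green, red) hang still on their own colour marks by camera check, the blanks were left in the crate, and the job was handed in at about 34 s; no verdict came back.

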